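Uncover the bead pan and offer it to the embroidery hoop

ROBOT

A 6-joint arm with a two-finger parallel gripper is mounted at the origin on the work surface. World frame = base frame: x ahead of the robot, y to its left, z up, the work surface at z = 0. Lengths are in m, angles in rad, forces in N, time in s.
With the tool pointing down it reaches from about 0.325 to 0.875 m from the base axis. Payload 4.4 kg.
Tool frame: the origin (TCP) lies midway between the tips of the shut fingers; the grasp point (between the pads) lies 19 mm behind it; z points along the fingers, y is the line along which they close (so a half turn about z gives the same grasp; the last joint's range is limited). The gripper opens to 85 mm and grips with 20 to 120 N. Pads are 22 mm wide; open, the fingers measure 114 mm over their backs; the gripper's body (76 mm by 85 mm) begins 54 mm behind the grasp point. The pads swing forward as they close: fully open they stand 13 mm farther back than shut.
Start: joints at [-1.264, 0.207, 1.542, -0, 1.393, -0.15], TCP at [0.254, -0.516, 0.231] pointing down, gripper open.
Joint ranges: [-2.73, 2.73], [-0.86, 2.22], [0.23, 2.46], [-1.11, 4.25], [0.08, 2.63], [-2.82, 2.82]. Speed limits (rad/s): [2.79, 2.79, 3.14, 3.14, 3.14, 3.14].

INTERFACE

Orientations are given as [roll, pitch, yaw] about the fixed x, y, z axes, in that order (R = Rz(yaw) Ry(pitch) Rx(roll)).
In Python, from rig import get_obs, grab_frame, job_done, find_in, mark_of gives the robot as it stands.
- The arm moves only by the shell command python3 -m pendant 'ROWS' [FORCE]. ROWS is JSON, a list that holds one entry, the list of rows, each a list of 5 numbers: the closure, from 0 (fully open) to 1 (shut), then the shift along the tool's x, y, z as a fraction of full scale, then the turn about the tool's z as a fraction of full scale. A call has 1 to 12 rows; each row is the pose to reach, as a shift and turn from the pose commanded when the call began, along the tool's axes at that moment, turning the shorter way round; what a row does not reach only later rows make up. Full scale, the value 1, is 0.4 m for a shift and 180 degrees for a turn. A row lasts 1/8 s, in which the tool goes at most 62.5 mm and 10.7 degrees, less where a joint would pass 70% of its speed; a pose out of reach is approached as far as the arm can. A call with a number of a shift or a turn outside -1 to 1 is refused whole. A call with a gripper value outside its range is refused whole. The fingers move at their own pace and stop on an object; FORCE is the grip in N (left out, the last holds). Time passes only in rows, so rows that repeat a pose let the fingers close. It gives the time, the measured TCP pose, the force, the opening and the grip force at its end, in the units of the state.
- get_obs(): the state, without advancing time (a new reading comes with each control period).
- grab_frame(name): name is "scene" or "top" or "wrist"; returns a dict with "pixels" (400x640x3 uint8, blue, green, red), "range_z" (400x640 float32, m along the optical axis (not along the pixel's ray), 0 where there is no reading), "vfov" (degrees; the focal length in pixels is half the picture's height over the tangent of half this angle, whatever the lens; pixels are square), "cx", "cy" (the principal point, pixels), "R" (3x3) and "t" (3): a world point X has camera coordinates R X + t; the wrist camera has in their place "T_tool_cam" (4x4, takes a point from camera to tool coordinates, whose origin is the TCP and whose axes are the flange's). Camera axes: x right, y down, z forward; pixel columns grow to the right and rows downward; lengths in m; the calibration is good to about 2 mm. The wrist camera is an equidistant fisheye: a pixel r from the principal point sees the ray r / f radians off the axis. A picture is of the moment at which its call begins: read the wrist's pose just before it.
- job_done(): hands the job in; it is judged then, once.
Trained networks look in the newest picture that a camera, given by its name, has taken for a name from the list of things; names that differ only in an ending like _2 or _b are one class to them, and where a whole thing is asked for, a point or a joint stands for the part that bears it (a point fixed in the world has none). Each returns a list of dicts, best first, with "score" (0 to 1); they miss things now and then, are a little off and sometimes report something else, mostly with a low value. They report only what shows in the picture. A call takes as long as a camera call. They do not tell look-alikes from the thing itself.
- find_in(camera, query): "rect" ([left, top, right, bottom] in pixels, round what is visible of it).
- mark_of(camera, query): "xy" ([column, row] in pixels: a listed point, or the origin of a listed thing).
The state is a dict: "time": time; "joint_pos": joint angles; "qvel": joint speeds; "effort": joint torques, N m; "tcp_pos": TCP position; "ee_rot": TCP orientation; "ft_force": force on the tool from outside, world axes, zero at the start; "wrist_torque": the same for the moment, N m; "width": finger opening in m; "finger_force": force on a finger pad.
Only numpy, scipy, OpenCV 4.12 (cv2) and the standard library are available. Lean on these libraries where they do the work, as an engineer would, in place of code of your own. Each camera call takes 0.05 s, during which the arm holds its last target. There are 200 camera calls.

TASK

Lift the glass cover off the small bead pan and set it down gently, flat inside the round wooden lid rest. Then pick the pan up by its wooden handle and turn it about a quarter turn, so that its pouring lip points at the middle of the embroidery hoop, and finish holding it there in the gripper, at about the height of the hoop with the lip a few centimetres short of the hoop's rim. Keep the pan level and the loose glass bead resting in the middle of it all the while, and neither bump the hoop nor disturb the other sewing things.

Things in the scene. Friction and masses are not known exactly. Their poses are not given: they have to be found in the camera images.
- pan_bowl (a point): Loose white enamelled round bead pan (170 g), bowl 91 mm across, 34.5 mm high, with navy rim; inside a very shallow 3 degree cone, so a tilt over about 5 degrees or a jerk sends the ball rolling. Point: on the bowl's axis, 16 mm above the underside, where the bead's centre rests. +x points through the pouring lip (tip 62 mm out), -x along the handle, +z up. Starts on the navy mat, lip away from the robot.
- pan_handle (a point): Middle of the pan's straight beech handle, the place to grip it: a bar 16 mm wide and 16 mm high, running along the pan's x axis from 50 to 130 mm from the bowl's axis. This point is 85 mm from the bowl's axis on the side opposite the lip, 26.5 mm above the pan's underside; axes as for the pan.
- pan: The same bead pan: origin on the bowl's axis at its underside, axes as above.
- bead_center (a point): Centre of the loose red glass bead, a ball 20 mm across (11 g), that rolls freely in the middle of the pan; at the start it lies under the glass cover.
- cover_knob (a point): Centre of the upright round beech knob (18 mm across, 30 mm tall) on the loose clear glass cover (60 g). The glass is a disc 92 mm across whose top face is 15 mm below this point and whose underside is 19 mm below; a locating disc 78 mm across stands 3 mm below that (lowest point of the cover, 22 mm below this point) and at the start sits inside the pan's rim with 2.5 mm of play. The cover lies loosely on the pan.
- cover: The same glass cover: origin at the centre of its lowest face, z up.
- rest_in (a point): Centre of the floor of the round lid rest (fixed turned wooden saucer with a cork floor, 122 mm across, 12 mm high over the table). The recess is 104 mm across, and its floor is 7 mm below the saucer's rim and 5 mm above the table. With the cover seated its knob centre is 22 mm above this point.
- hoop_center (a point): Centre of the linen face of the embroidery hoop: a flat horizontal round beech hoop 186 mm across, its face 135 mm above the table, on a fixed stand with a round foot. A brass tightening screw stands 13 mm out from the rim on the hoop's +x side. The hoop stands to the robot's left or right; the lid rest is on the other side.
- hoop: The same hoop with its stand: origin on the table under the hoop's centre.
- bead_mat: Navy bead mat, fixed, 220 x 180 x 4 mm, on which the pan starts; origin at the centre of its underside, x along its 220 mm side.
- cone_orange: Bystander: upright orange cone of thread, 68 mm across, 116 mm tall; origin at the centre of its underside.
- spool_cream: Bystander: upright cream thread spool, 38 mm across, 50 mm tall; origin at the centre of its underside.
- spool_navy: Bystander: upright navy thread spool, 35 mm across, 42 mm tall; origin at the centre of its underside.
- spool_teal: Bystander: upright teal thread spool, 32 mm across, 60 mm tall; origin at the centre of its underside.
- tape_measure: Bystander: round yellow tape measure lying flat, 52 mm across, 16 mm tall; origin at the centre of its underside.
- pincushion: Bystander: red pincushion in a white pot, 72 mm across, 55 mm tall with its pins; origin at the centre of its underside.
- thread_snips: Bystander: thread snips lying flat, 110 mm long, 10 mm tall; origin near their middle, x along the blades.
Mind the look-alikes: they are no part of the job. Of the things like the cover, leave any that is orange, turquoise or yellow; of the rest the larger one is meant.

How it is judged:
On the way, in this order (a step that is already met when the one before it is completed fails the run):
1. the glass cover lies flat inside the lid rest, let go (horizontal distance between cover_knob and rest_in below 0.009 m and z of cover_knob in the frame of rest_in below 0.025 m and angle between cover_knob's own z axis and vertical below 0.06 rad and linear speed of cover below 0.02 m/s and contact force between the fingers and cover below 0.05 N), for 0.3 s.
2. the pan is lifted clear of its mat in the gripper, level, the bead in its middle (contact force between the fingers and pan above 1 N and contact force between pan and bead_mat below 0.02 N and height (world z) of pan_bowl above 0.045 m and angle between pan_bowl's own z axis and vertical below 0.12 rad and distance between bead_center and pan_bowl below 0.01 m), for 0.2 s.
At the end, for the whole second after the job is handed in: Cover flat, let go in the rest (9 mm of centre); pan held still only by the gripper near its handle's middle (60 mm), bowl 80-210 mm up, level to 5 deg, bead 8 mm or less off its middle, turned over 46 deg, lip line within 35 mm of the hoop centre, bowl centre 156-245 mm from it (all of step 1 and contact force between the fingers and pan above 1 N and contact force between pan and bead_mat below 0.02 N and height (world z) of pan_bowl between 0.08 and 0.21 m and angle between pan_bowl's own z axis and vertical below 0.09 rad and distance between bead_center and pan_bowl below 0.008 m and linear speed of pan below 0.02 m/s and contact force between pan and hoop below 0.02 N and contact force between pan and cone_orange below 0.02 N and distance between the grasp point and pan_handle below 0.06 m and y of hoop_center in the frame of pan_bowl between -0.035 and 0.035 m and x of hoop_center in the frame of pan_bowl between 0.156 and 0.245 m and angle between the x axis of pan_bowl and the x axis of bead_mat, either way round above 0.8 rad); the arm keeps its last pose, push and grip.
It fails at once if the bead rolls more than 15 mm from the middle of the pan (distance between bead_center and pan_bowl above 0.015 m).
It fails at once if the pan tips more than 9 degrees (angle between pan_bowl's own z axis and vertical above 0.157 rad).
It fails at once if the cover is dropped (falls freely faster than 0.45 m/s, about 10 mm) (contact force between the fingers and cover below 0.01 N and linear speed of cover above 0.45 m/s).
It fails at once if the hoop is bumped with more than 3 N (contact force between hoop and anything else above 3 N).
It fails at once if another sewing thing is moved more than 25 mm (distance of any of cone_orange, spool_cream, spool_navy, spool_teal, tape_measure, pincushion, thread_snips from where it was at the start of the episode above 0.025 m).
It also fails if it takes over 67 s, if anything falls off the work surface, if the arm or the gripper's body presses on something with over 40 N, if the wrist force passes 120 N, or if a joint passes its speed limit or range.

## Working session

There is one attempt and no reset: what is moved stays moved. The work goes in short steps, Python scripts to look and compute and a shell command to move; the robot and the scene stay as the last step left them, time stands still between calls to the robot, and variables do not carry over. Pictures are saved under pics/ and viewed, at most 13 in all, crops included, and the job is handed in when it is done.

```bash
mkdir -p pics; ls; cat > h.py <<'E'
import numpy as np, cv2
from rig import *
def foc(f): return f["pixels"].shape[0]/2/np.tan(np.radians(f["vfov"]/2))
def world(f,u,v,z=None,d=None):
    F=foc(f); r=np.array([(u-f["cx"])/F,(v-f["cy"])/F,1.]); R=np.array(f["R"]);t=np.array(f["t"])
    C=-R.T@t; w=R.T@r
    return C+w*((z-C[2])/w[2] if z is not None else d)
def dep(f,u,v,k=2):
    u,v=int(round(u)),int(round(v)); a=f["range_z"][max(0,v-k):v+k+1,max(0,u-k):u+k+1]; a=a[a>0]
    return np.median(a) if a.size else 0
E
python3 - <<'E'
from h import *
np.set_printoptions(precision=4,suppress=True)
print(get_obs())
for c in ["top","scene"]:
    f=grab_frame(c); cv2.imwrite(f"pics/{c}0.png",f["pixels"])
    print(c,-np.array(f["R"]).T@f["t"])
    for q in ["pan_bowl","pan_handle","cover_knob","rest_in","hoop_center","hoop","bead_mat","bead_center","cone_orange","spool_cream","spool_navy","spool_teal","tape_measure","pincushion","thread_snips"]:
        for m in mark_of(c,q)[:3]:
            if m["score"]<.2: continue
            u,v=m["xy"]; d=dep(f,u,v); print(q,round(m["score"],2),np.round(m["xy"],1),world(f,u,v,d=d))
E
```

```text
pics
{'time': 0.0, 'joint_pos': array([-1.2635,  0.2074,  1.543 , -0.    ,  1.3935, -0.1505]), 'qvel': array([ 0.0018,  0.0006,  0.0002,  0.0005, -0.0007, -0.0008]), 'effort': array([ -0.0001, -38.3033, -29.1596,  -0.0006,   0.0106,  -0.    ]), 'tcp_pos': array([ 0.2539, -0.5151,  0.2301]), 'ee_rot': array([-3.1393, -0.0003,  0.4578]), 'ft_force': array([-0.1637, -0.0495,  0.074 ]), 'wrist_torque': array([-0.0392, -0.0089,  0.052 ]), 'finger_force': 0.0, 'width': 0.08566973515027226}
top [0.3136 0.0024 1.111 ]
pan_handle 0.8 [307.4 223.9] [0.4602 0.0371 0.0386]
pan_handle 0.39 [196.8 251.9] [0.3849 0.3347 0.0053]
pan_handle 0.34 [192.4 195.3] [0.5134 0.3158 0.137 ]
cover_knob 0.97 [247.9 197.6] [0.5354 0.2037 0.0078]
cover_knob 0.97 [418.3 282.1] [ 0.313  -0.2521  0.0357]
cover_knob 0.84 [307.7 188.7] [0.5481 0.0369 0.0728]
rest_in 0.84 [441.6 194.4] [ 0.5518 -0.3318  0.0061]
hoop_center 0.93 [175. 183.] [0.5437 0.3609 0.1369]
hoop 0.7 [304.2 189.7] [0.5463 0.0462 0.0683]
hoop 0.62 [193.6 191.2] [0.5236 0.3136 0.1371]
bead_mat 0.76 [311.8 192.1] [0.5455 0.0267 0.0435]
cone_orange 0.7
[... 1040 characters left out ...]
0.56 [348.6 146.9] [0.3799 0.1818 0.0142]
bead_center 0.67 [229.9 288.4] [ 0.5588 -0.3273  0.004 ]
bead_center 0.36 [345.9 200.9] [0.5536 0.0353 0.0616]
cone_orange 0.97 [409.9 260.5] [0.7823 0.052  0.0644]
cone_orange 0.53 [344.1 201.3] [0.551  0.0314 0.06  ]
spool_cream 0.85 [427.9 232.8] [0.7372 0.1666 0.0144]
spool_navy 0.71 [246.9 218.7] [ 0.4161 -0.193   0.014 ]
spool_teal 0.61 [368.7 280.6] [ 0.7539 -0.0492  0.0317]
tape_measure 0.68 [344.1 146.7] [0.3725 0.1704 0.0162]
pincushion 0.68 [305.9 318. ] [ 0.7415 -0.2246  0.0384]
pincushion 0.33 [407.  259.2] [0.7754 0.049  0.0636]
thread_snips 0.68 [347.3 208.9] [0.5662 0.0309 0.0426]
thread_snips 0.63 [386.1 126.3] [0.3759 0.3347 0.0031]
```

View pics/top0.png

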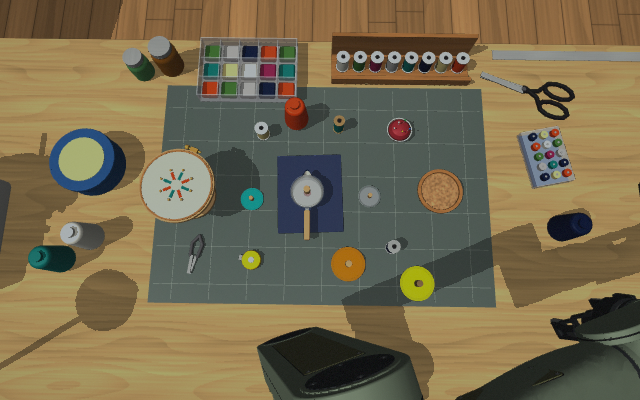

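View pics/scene0.png

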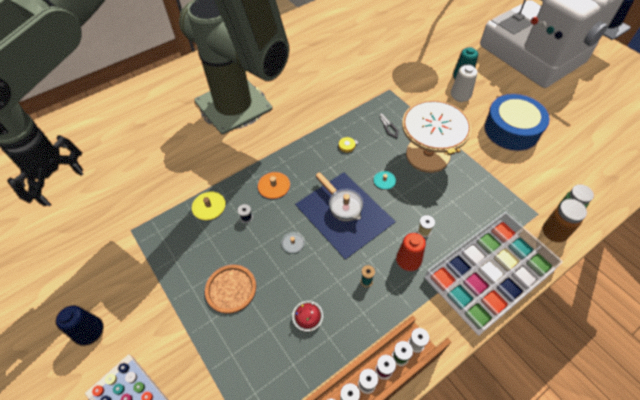

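The top view shows the pan at about (307,190) with its handle towards the robot. The rest is at (440,191) and the hoop at (178,185), to the robot's left. The small clear cover at (369,196) is a look-alike. Next I'll refine these positions from depth.

```bash
cat > m.py <<'E'
from h import *
np.set_printoptions(precision=4,suppress=True)
def cloud(f):
    F=foc(f); h,w=f["range_z"].shape; v,u=np.mgrid[:h,:w]; d=f["range_z"]
    P=np.stack([(u-f["cx"])/F*d,(v-f["cy"])/F*d,d],-1)
    return (P-np.array(f["t"]))@np.array(f["R"])
def sel(P,f,c,r,z0,z1):
    m=(f["range_z"]>0)&(np.hypot(P[...,0]-c[0],P[...,1]-c[1])<r)&(P[...,2]>z0)&(P[...,2]<z1)
    return P[m]
def circ(p): (c,r)=cv2.minEnclosingCircle(p[:,:2].astype(np.float32)*1000); return np.array(c)/1000,r
if __name__=="__main__":
  for c in ["top","scene"]:
    f=grab_frame(c); P=cloud(f)
    for n,ce,r,z0,z1 in [("table",(.62,-.12),.04,-1,1),("rest",(.555,-.33),.075,.008,.03),("recess",(.555,-.33),.075,.003,.0078),("hoop",(.54,.36),.12,.125,.15),("knob",(.548,.037),.03,.066,.08),("glass",(.548,.037),.07,.0395,.05),("handle",(.452,.037),.036,.02,.05)]:
        p=sel(P,f,ce,r,z0,z1)
        if len(p)<4: print(n,len(p)); continue
        print(c,n,len(p),"mean",p.mean(0),"bbox mid",(p.min(0)+p.max(0))/2,"ext",np.ptp(p,0)[:2],"circ",*circ(p))
        if n=="handle": print(cv2.fitLine(p[:,:2].astype(np.float32),cv2.DIST_L2,0,.01,.01).ravel())
E
python3 m.py
```

```text
top table 608 mean [ 0.6198 -0.1201  0.0015] bbox mid [ 0.6207 -0.1195  0.0021] ext [0.0774 0.0765] circ [ 0.62 -0.12] 39.944419860839844
top rest 696 mean [ 0.5609 -0.3267  0.0116] bbox mid [ 0.5621 -0.326   0.0132] ext [0.1228 0.1225] circ [ 0.5615 -0.3254] 62.41862487792969
top recess 981 mean [ 0.5571 -0.3283  0.0054] bbox mid [ 0.5545 -0.329   0.0054] ext [0.1479 0.147 ] circ [ 0.5551 -0.33  ] 74.77912139892578
top hoop 4523 mean [0.539  0.3564 0.1374] bbox mid [0.5464 0.3584 0.1347] ext [0.1988 0.1867] circ [0.5468 0.3576] 99.97212982177734
top knob 36 mean [0.5483 0.0407 0.0728] bbox mid [0.5483 0.0413 0.0722] ext [0.0155 0.0157] circ [0.5494 0.0406] 8.894372940063477
top glass 838 mean [0.5476 0.0405 0.0434] bbox mid [0.543  0.0411 0.0444] ext [0.1291 0.0889] circ [0.543 0.041] 64.75004577636719
top handle 154 mean [0.4533 0.0393 0.0387] bbox mid [0.4537 0.0393 0.0388] ext [0.0674 0.0144] circ [0.4536 0.04  ] 34.012977600097656
[0.9999 0.0155 0.4533 0.0393]
scene table 699 mean [ 0.6204 -0.12    0.0002] bbox mid [ 0.6201 -0.1197  0.0014] ext [0.0791 0.0787] circ [ 0.62 -0.12]
[... 174 characters left out ...]
 1149 mean [ 0.5602 -0.3282  0.0052] bbox mid [ 0.5551 -0.3287  0.0054] ext [0.1476 0.1463] circ [ 0.5551 -0.3284] 74.19580078125
scene hoop 2864 mean [0.5452 0.3506 0.1361] bbox mid [0.5441 0.3575 0.1354] ext [0.1988 0.1907] circ [0.5453 0.3574] 100.65776824951172
scene knob 39 mean [0.5494 0.0389 0.0712] bbox mid [0.5482 0.0388 0.0708] ext [0.0179 0.0157] circ [0.5479 0.0399] 9.285307884216309
scene glass 663 mean [0.5504 0.0374 0.0424] bbox mid [0.5465 0.0392 0.0446] ext [0.1204 0.0907] circ [0.5465 0.0375] 60.274349212646484
scene handle 144 mean [0.455  0.0361 0.0359] bbox mid [0.453  0.0382 0.0327] ext [0.0686 0.0171] circ [0.453  0.0362] 34.40422821044922
[1.     0.0031 0.455  0.0361]
```

```bash
python3 -m pendant '[[[0,0.1,-0.07,0,0.02],[0,0.22,-0.16,0,0.05],[0,0.36,-0.26,0,0.08],[0,0.5,-0.36,0,0.11],[0,0.64,-0.46,0,0.13],[0,0.78,-0.56,0,0.1457],[0,0.9,-0.65,0,0.1457],[0,0.9,-0.65,0,0.1457],[0,0.9,-0.65,0,0.1457]]]'; python3 -c "
from rig import *
o=get_obs();print(o['tcp_pos'],o['ee_rot'])"
```

```text
time: 2.82
tcp_pos: [0.4627, -0.122, 0.2314]
ee_rot: [3.141, -0.0, 0.004]
ft_force: [0.3, -1.0, -0.6]
width: 0.0856
finger_force: 0.0
[ 0.46265384 -0.1219586   0.23140085] [ 3.14140974e+00 -1.90988700e-04  3.81807293e-03]
```

```bash
python3 -m pendant '[[[0,0.06,-0.1,0.03,0],[0,0.13,-0.25,0.06,0],[0,0.19,-0.36,0.09,0],[0,0.215,-0.405,0.1,0],[0,0.215,-0.405,0.1,0],[0,0.215,-0.405,0.1,0]]]'; cat > w.py <<'E'
from h import *
from scipy.spatial.transform import Rotation as Ro
np.set_printoptions(precision=4,suppress=True)
def wcam():
    o=get_obs(); f=grab_frame("wrist"); T=np.eye(4); T[:3,:3]=Ro.from_euler('xyz',o['ee_rot']).as_matrix(); T[:3,3]=o['tcp_pos']
    return o,f,T@np.array(f["T_tool_cam"])
def wz(f,M,u,v,z):
    r=np.hypot(u-f["cx"],v-f["cy"]); th=r/foc(f); s=np.sin(th)/max(r,1e-9)
    d=M[:3,:3]@[(u-f["cx"])*s,(v-f["cy"])*s,np.cos(th)]
    return M[:3,3]+d*(z-M[2,3])/d[2]
E
python3 - <<'E'
from w import *
o,f,M=wcam(); cv2.imwrite("pics/w1.png",f["pixels"]); print(o['tcp_pos'],o['ee_rot'],M[:3,3],f["T_tool_cam"],f["vfov"])
for q,z in [("cover_knob",.0575),("pan_handle",.0305)]:
    for m in mark_of("wrist",q): print(q,m["score"],m["xy"],wz(f,M,*m["xy"],z))
E
```

```text
time: 3.58
tcp_pos: [0.548, 0.0368, 0.1916]
ee_rot: [3.141, -0.0, -0.002]
ft_force: [-0.3, 0.1, -0.6]
width: 0.0851
finger_force: 0.0
[0.548  0.0368 0.1916] [ 3.1407 -0.     -0.0016] [0.6296 0.0368 0.3341] [[-0.0004 -0.9482 -0.3176  0.0817]
 [ 1.     -0.0007  0.0007  0.    ]
 [-0.0009 -0.3176  0.9482 -0.1425]
 [ 0.      0.      0.      1.    ]] 65.70646984690485
cover_knob 0.89 [313.3, 190.4] [0.5486 0.0432 0.0575]
cover_knob 0.77 [398.5, 321.4] [ 0.3887 -0.0551  0.0575]
cover_knob 0.64 [184.8, 194.1] [0.5459 0.1718 0.0575]
cover_knob 0.56 [465.9, 185.9] [ 0.5539 -0.109   0.0575]
pan_handle 0.66 [315.0, 256.8] [0.464  0.0427 0.0305]
```

View pics/w1.png

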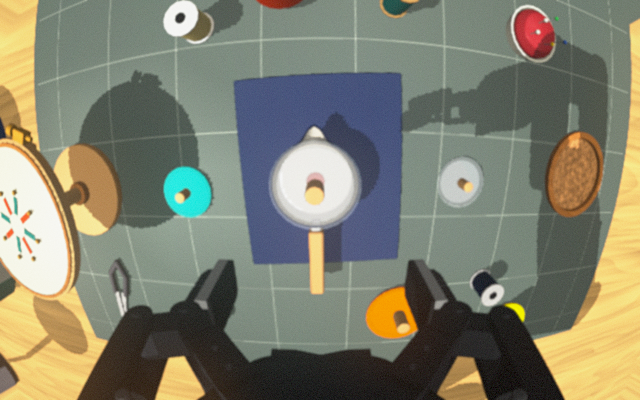

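The wrist view shows the knob centred at about (315,188), with the handle running straight down the picture to (317,293). I'll descend over the knob now.

```bash
python3 -m pendant '[[[0,0.003,-0.005,0.06,0],[0.2,0.003,-0.005,0.15,0],[0.4,0.003,-0.005,0.23,0],[0.4,0.003,-0.005,0.275,0],[0.4,0.003,-0.005,0.275,0],[0.4,0.003,-0.005,0.275,0]]]'; python3 - <<'E'
from w import *
o,f,M=wcam(); cv2.imwrite("pics/w2.png",f["pixels"][100:400,100:540]); print(o['tcp_pos'],o['ee_rot'],o['width'])
for q,z in [("cover_knob",.0575),("pan_handle",.0305)]:
    for m in mark_of("wrist",q)[:2]: print(q,m["score"],m["xy"],wz(f,M,*m["xy"],z))
E
```

```text
time: 4.47
tcp_pos: [0.5506, 0.0402, 0.0827]
ee_rot: [3.141, -0.003, -0.0]
ft_force: [0.8, 0.4, -0.2]
width: 0.0513
finger_force: 0.0
[0.5506 0.0402 0.0827] [ 3.1414 -0.0027 -0.0003] 0.05126793726822742
cover_knob 0.94 [315.2, 247.1] [0.5476 0.0433 0.0575]
cover_knob 0.9 [139.3, 237.4] [0.5511 0.1631 0.0575]
pan_handle 0.92 [317.2, 324.4] [0.4627 0.0428 0.0305]
```

View pics/w2.png

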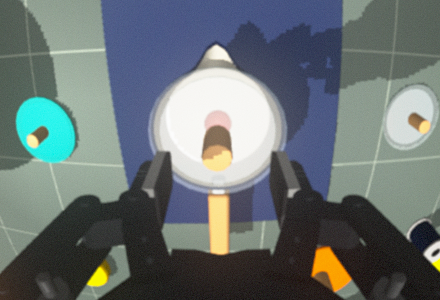

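The knob is at about (217,150) in the crop, 1.5 mm left of the midpoint between the fingers. I'll correct that, descend and grip.

```bash
python3 -m pendant '[[[0.4,-0.004,-0.004,0.04,0],[0.4,-0.004,-0.004,0.07,0],[0.45,-0.004,-0.004,0.089,0],[0.55,-0.004,-0.004,0.089,0],[0.65,-0.004,-0.004,0.089,0],[0.7,-0.004,-0.004,0.089,0],[0.76,-0.004,-0.004,0.089,0],[0.82,-0.004,-0.004,0.089,0],[0.9,-0.004,-0.004,0.089,0],[1,-0.004,-0.004,0.089,0],[1,-0.004,-0.004,0.089,0]]]' 30
```

```text
time: 6.0
tcp_pos: [0.5483, 0.0421, 0.0462]
ee_rot: [3.142, -0.001, 0.0]
ft_force: [0.6, -0.5, 4.1]
width: 0.0171
finger_force: 29.6
```

```bash
python3 -m pendant '[[[1,0,0,-0.005,0],[1,0,0,-0.015,0],[1,0,0,-0.03,0],[1,0,0,-0.06,0],[1,0,0,-0.12,0],[1,0,0,-0.18,0],[1,0,0,-0.22,0],[1,0,0,-0.23,0],[1,0,0,-0.23,0]]]'; python3 - <<'E'
from w import *
o,f,M=wcam(); cv2.imwrite("pics/w3.png",f["pixels"]); print(o['tcp_pos'],o['ee_rot'],o['width'],o['finger_force'],o['ft_force'])
E
```

```text
time: 7.12
tcp_pos: [0.5475, 0.0421, 0.1376]
ee_rot: [3.142, 0.0, 0.0]
ft_force: [0.2, 0.8, -0.2]
width: 0.0167
finger_force: 29.3
[0.5475 0.0421 0.1376] [3.1416 0.0003 0.    ] 0.016747730781098636 29.261311915470287 [ 0.2308  0.8209 -0.1755]
```

View pics/w3.png

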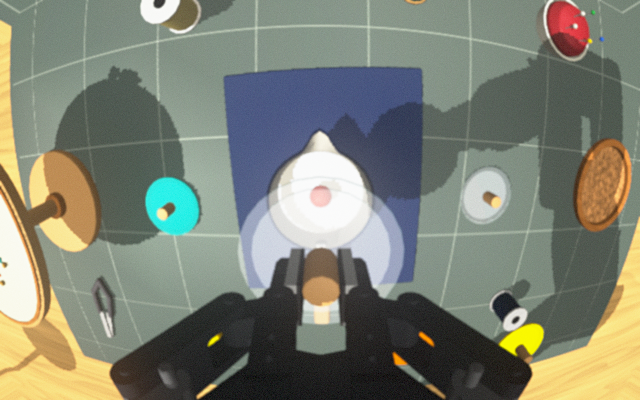

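The cover is held at the knob (322,275), and the bead sits in the middle of the pan at (321,196). Moving to the rest.

```bash
python3 -m pendant '[[[1,0,0.03,0,0],[1,0.01,0.1,0,0],[1,0.015,0.2,0,0],[1,0.02,0.32,0,0],[1,0.025,0.44,0,0],[1,0.03,0.56,0,0],[1,0.034,0.68,0,0],[1,0.034,0.79,0,0],[1,0.034,0.87,0,0],[1,0.034,0.91,0,0],[1,0.034,0.9225,0,0],[1,0.034,0.9225,0,0]]]'; python3 -m pendant '[[[1,0,0,0.05,0],[1,0,0,0.1,0],[1,0,0,0.15,0],[1,0,0,0.17,0],[1,0,0,0.17,0],[1,0,0,0.17,0]]]'; python3 - <<'E'
from w import *
o,f,M=wcam(); cv2.imwrite("pics/w4.png",f["pixels"]); print(o['tcp_pos'],o['ee_rot'],o['width'],o['finger_force'],o['ft_force'])
for q,z in [("cover_knob",.027+o['tcp_pos'][2]-.0155),("rest_in",.005)]:
    for m in mark_of("wrist",q)[:2]: print(q,m["score"],m["xy"],wz(f,M,*m["xy"],z))
E
```

```text
time: 8.68
tcp_pos: [0.5612, -0.3261, 0.1373]
ee_rot: [-3.141, 0.001, 0.0]
ft_force: [0.6, 0.2, -1.7]
width: 0.0169
finger_force: 29.4
time: 9.43
tcp_pos: [0.562, -0.3273, 0.0704]
ee_rot: [3.141, -0.001, 0.0]
ft_force: [0.6, -0.2, -0.7]
width: 0.017
finger_force: 29.3
[ 0.562  -0.3273  0.0704] [ 3.1406 -0.0013  0.    ] 0.0169944118918383 29.3323082086863 [ 0.5567 -0.1602 -0.7149]
cover_knob 0.86 [95.9, 236.7] [ 0.579  -0.1986  0.0819]
cover_knob 0.79 [107.1, 378.3] [ 0.4438 -0.1479  0.0819]
rest_in 0.46 [23.6, 37.1] [ 0.7404 -0.0444  0.005 ]
```

View pics/w4.png

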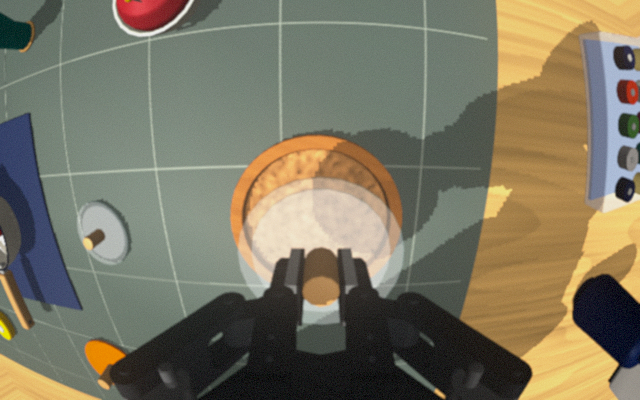

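```bash
python3 - <<'E'
from w import *
o,f,M=wcam()
print(wz(f,M,317,136,.012)[:2]-[.061,0], [wz(f,M,u,210,.012)[1] for u in (231,403)])
print("cover front edge/c", wz(f,M,321,179,.0665)[:2]-[.046,0], wz(f,M,321,276,.0819)) 
f=grab_frame("top"); g=grab_frame("scene")
from m import cloud,sel
for h in (f,g):
    P=cloud(h); p=sel(P,h,(.561,-.327),.075,.0085,.016); 
    print(len(p),cv2.fitEllipse(p[:,:2].astype(np.float32)*1000)[:1], np.percentile(p,[1,99],axis=0).mean(0))
E
```

```text
[ 0.5607 -0.3254] [np.float64(-0.2639938590228523), np.float64(-0.38609738131872123)]
cover front edge/c [ 0.5605 -0.3278] [ 0.561  -0.3277  0.0819]
170 ((572.9874877929688, -301.665771484375),) [ 0.5704 -0.2962  0.0121]
384 ((560.37841796875, -326.6523132324219),) [ 0.5744 -0.3267  0.0121]
```

```bash
python3 -m pendant '[[[1,0,-0.005,0.03,0],[1,0,-0.005,0.07,0],[1,0,-0.005,0.1,0],[1,0,-0.005,0.115,0],[1,0,-0.005,0.122,0],[1,0,-0.005,0.128,0],[1,0,-0.005,0.132,0],[1,0,-0.005,0.134,0],[1,0,-0.005,0.134,0]]]'
```

```text
time: 10.85
tcp_pos: [0.5614, -0.3249, 0.0163]
ee_rot: [3.141, -0.0, 0.0]
ft_force: [-0.6, -0.0, 0.3]
width: 0.0169
finger_force: 29.3
```

```bash
python3 -m pendant '[[[1,0,0,0.0015,0],[1,0,0,0.003,0],[1,0,0,0.004,0],[1,0,0,0.004,0]]]'
```

```text
time: 11.35
tcp_pos: [0.5615, -0.325, 0.0157]
ee_rot: [3.141, -0.0, 0.0]
ft_force: [-2.7, 1.0, 4.8]
width: 0.0171
finger_force: 30.0
```

```bash
python3 -m pendant '[[[0.85,0,0,0,0],[0.75,0,0,0,0],[0.65,0,0,0,0],[0.5,0,0,0,0],[0.4,0,0,0,0],[0.4,0,0,-0.02,0],[0.4,0,0,-0.07,0],[0.4,0,0,-0.15,0],[0.4,0,0,-0.25,0],[0.4,0,0,-0.28,0],[0.4,0,0,-0.28,0],[0.4,0,0,-0.28,0]]]'; python3 - <<'E'
from w import *
from m import cloud,sel
o,f,M=wcam(); cv2.imwrite("pics/w5.png",f["pixels"][80:380,100:540]); print(o['tcp_pos'],o['width'])
for m in mark_of("wrist","cover_knob")[:2]: print(m["score"],m["xy"],wz(f,M,*m["xy"],.027))
for m in mark_of("wrist","rest_in")[:2]: print(m["score"],m["xy"],wz(f,M,*m["xy"],.005))
g=grab_frame("scene"); P=cloud(g)
p=sel(P,g,(.561,-.327),.03,.033,.055); print("knobtop",len(p),p.mean(0),p[:,2].max())
E
```

```text
time: 12.85
tcp_pos: [0.5602, -0.324, 0.1246]
ee_rot: [-3.14, 0.003, 0.0]
ft_force: [0.1, 0.2, -1.1]
width: 0.0517
finger_force: 0.0
[ 0.5602 -0.324   0.1246] 0.051689605242538045
0.8 [127.4, 346.9] [ 0.3631 -0.0735  0.027 ]
0.78 [320.0, 198.9] [ 0.5641 -0.3236  0.027 ]
0.18 [24.0, 303.7] [0.3703 0.1842 0.005 ]
knobtop 55 [ 0.5634 -0.3281  0.0404] 0.04595091343633261
```

View pics/w5.png

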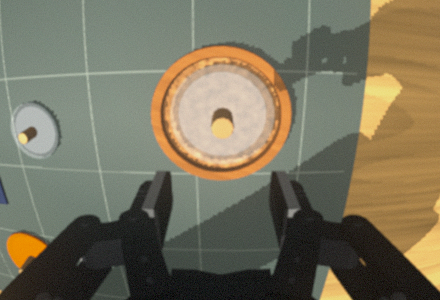

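The cover is seated in the middle of the rest, at (222,112) in the crop. Now to the handle.

```bash
python3 -m pendant '[[[0.4,-0.01,-0.03,0,0],[0.4,-0.03,-0.12,0,0],[0.4,-0.06,-0.24,0,0],[0.4,-0.1,-0.38,0,0],[0.4,-0.14,-0.52,0,0],[0.4,-0.18,-0.66,0,0],[0.4,-0.21,-0.8,0,0],[0.4,-0.2445,-0.914,0,0],[0.4,-0.2445,-0.914,0,0],[0.4,-0.2445,-0.914,0,0],[0.4,-0.2445,-0.914,0,0]]]'; python3 - <<'E'
from w import *
o,f,M=wcam(); cv2.imwrite("pics/w6.png",f["pixels"][:400,60:580]); print(o['tcp_pos'],o['ee_rot'],o['width'])
for q,z in [("pan_handle",.0305),("bead_center",.02),("pan_bowl",.02)]:
    for m in mark_of("wrist",q)[:2]: print(q,m["score"],m["xy"],wz(f,M,*m["xy"],z))
E
```

```text
time: 14.42
tcp_pos: [0.464, 0.0398, 0.1266]
ee_rot: [3.141, -0.0, -0.001]
ft_force: [0.6, 0.5, 0.5]
width: 0.0511
finger_force: 0.0
[0.464  0.0398 0.1266] [ 3.1413 -0.0004 -0.0014] 0.05111760181439307
pan_handle 0.95 [316.6, 207.6] [0.4611 0.0428 0.0305]
pan_handle 0.45 [314.6, 101.4] [0.5462 0.0439 0.0305]
bead_center 0.7 [313.7, 98.8] [0.5484 0.0448 0.02  ]
pan_bowl 0.8 [315.4, 101.2] [0.5464 0.0435 0.02  ]
```

View pics/w6.png

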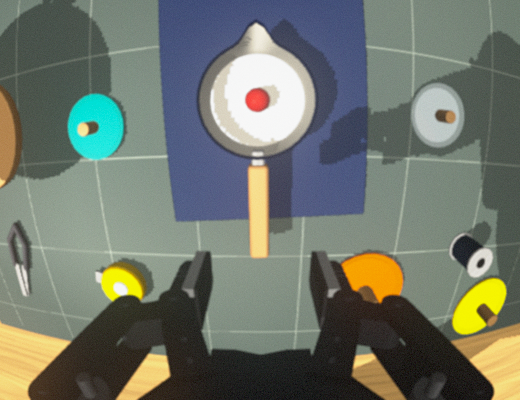

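The handle's middle is at about (258,210) in the crop and the bead is central at (257,99). The handle is 1–2 mm left of the gripper's midpoint.

```bash
python3 -m pendant '[[[0.4,-0.003,-0.003,0.06,0],[0.45,-0.003,-0.003,0.12,0],[0.5,-0.003,-0.003,0.165,0],[0.5,-0.003,-0.003,0.179,0],[0.5,-0.003,-0.003,0.179,0],[0.5,-0.003,-0.003,0.179,0]]]'; python3 - <<'E'
from w import *
o,f,M=wcam(); cv2.imwrite("pics/w7.png",cv2.resize(f["pixels"][160:400,160:480],None,fx=2,fy=2)); print(o['tcp_pos'],o['ee_rot'],o['width'])
for q,z in [("pan_handle",.0305),("bead_center",.02),("pan_bowl",.02)]:
    for m in mark_of("wrist",q)[:2]: print(q,m["score"],m["xy"],wz(f,M,*m["xy"],z))
E
```

```text
time: 15.38
tcp_pos: [0.4632, 0.0417, 0.0557]
ee_rot: [3.141, -0.002, -0.0]
ft_force: [0.4, 0.2, -0.7]
width: 0.0426
finger_force: 0.0
[0.4632 0.0417 0.0557] [ 3.1414 -0.0018 -0.0002] 0.04262623461131271
pan_handle 0.93 [320.0, 243.0] [0.463  0.0419 0.0305]
bead_center 0.64 [319.2, 97.2] [0.5478 0.0423 0.02  ]
pan_bowl 0.64 [318.6, 98.7] [0.547  0.0426 0.02  ]
```

View pics/w7.png

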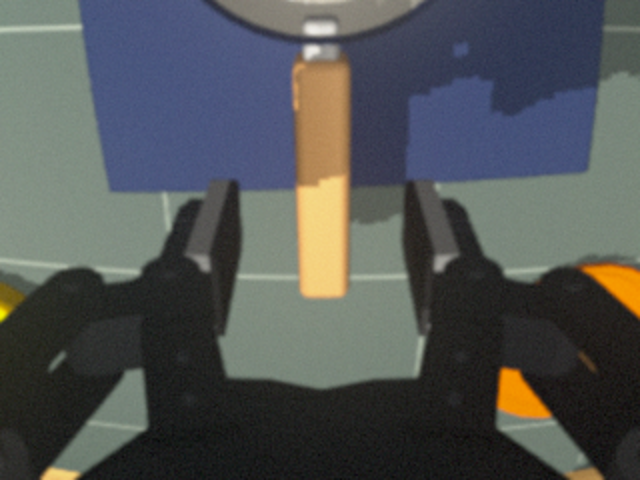

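The handle is centred between the fingers, at (323,200) in the crop. Descending and closing gently.

```bash
python3 -m pendant '[[[0.5,-0.002,0,0.03,0],[0.5,-0.002,0,0.06,0],[0.5,-0.002,0,0.09,0],[0.55,-0.002,0,0.104,0],[0.6,-0.002,0,0.108,0],[0.66,-0.002,0,0.108,0],[0.7,-0.002,0,0.108,0],[0.74,-0.002,0,0.108,0],[0.77,-0.002,0,0.108,0],[0.79,-0.002,0,0.108,0],[0.81,-0.002,0,0.108,0],[0.83,-0.002,0,0.108,0]]]' 30;  python3 -m pendant '[[[0.86,0,0,0,0],[0.9,0,0,0,0],[1,0,0,0,0],[1,0,0,0,0]]]' 30; python3 -m pendant '[[[1,0,0,0,0],[1,0,0,0,0]]]' 90; python3 - <<'E'
from w import *
o,f,M=wcam()
for q,z in [("pan_handle",.0305),("bead_center",.02),("pan_bowl",.02)]:
    for m in mark_of("wrist",q)[:1]: print(q,m["score"],m["xy"])
E
```

```text
time: 17.08
tcp_pos: [0.4615, 0.042, 0.0117]
ee_rot: [-3.141, 0.0, 0.0]
ft_force: [-0.6, 0.6, 1.2]
width: 0.0162
finger_force: 29.9
time: 17.58
tcp_pos: [0.4615, 0.042, 0.0117]
ee_rot: [-3.142, 0.0, 0.0]
ft_force: [-0.8, 0.2, 2.0]
width: 0.0157
finger_force: 30.0
time: 17.82
tcp_pos: [0.4615, 0.042, 0.0118]
ee_rot: [-3.142, 0.0, 0.0]
ft_force: [-0.3, 1.1, 2.0]
width: 0.0147
finger_force: 87.7
pan_handle 0.61 [318.0, 277.6]
bead_center 0.86 [324.1, 90.3]
pan_bowl 0.2 [318.1, 90.5]
```

```bash
python3 -m pendant '[[[1,0,0,-0.002,0],[1,0,0,-0.006,0],[1,0,0,-0.014,0],[1,0,0,-0.026,0],[1,0,0,-0.042,0],[1,0,0,-0.058,0],[1,0,0,-0.072,0],[1,0,0,-0.082,0],[1,0,0,-0.088,0],[1,0,0,-0.09,0],[1,0,0,-0.09,0],[1,0,0,-0.09,0]]]'; python3 - <<'E'
from w import *
o,f,M=wcam(); cv2.imwrite("pics/w8.png",cv2.resize(f["pixels"][0:320,160:480],None,fx=1.8,fy=1.8)); print(o['tcp_pos'],o['ee_rot'],o['width'])
for q in ("pan_handle","bead_center","pan_bowl"):
    for m in mark_of("wrist",q)[:1]: print(q,m["score"],m["xy"])
E
```

```text
time: 19.52
tcp_pos: [0.4613, 0.042, 0.0475]
ee_rot: [-3.142, 0.001, 0.0]
ft_force: [-0.9, 0.1, -2.1]
width: 0.0146
finger_force: 87.8
[0.4613 0.042  0.0475] [-3.1415  0.0005  0.    ] 0.014567652688581872
pan_handle 0.81 [319.2, 280.1]
bead_center 0.71 [319.3, 91.2]
```

View pics/w8.png

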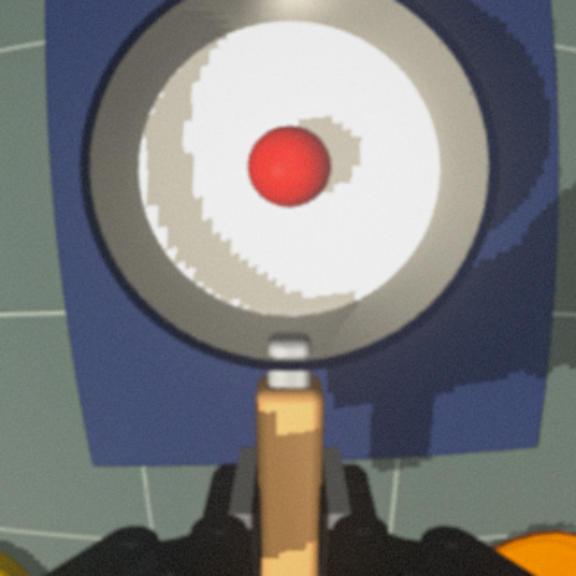

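The pan is level, with the bead central at (289,166) in the crop. Raising, then starting the turn.

```bash
python3 -m pendant '[[[1,0,0,-0.005,0],[1,0,0,-0.015,0],[1,0,0,-0.032,0],[1,0,0,-0.055,0],[1,0,0,-0.08,0],[1,0,0,-0.105,0],[1,0,0,-0.13,0],[1,0,0,-0.155,0],[1,0,0,-0.175,0],[1,0,0,-0.19,0],[1,0,0,-0.198,0],[1,0,0,-0.2,0]]]'; python3 -m pendant '[[[1,0,0,0,-0.0042],[1,0,0,0,-0.0125],[1,0,0,0,-0.025],[1,0,0,0,-0.0417],[1,0,0,0,-0.0625],[1,0,0,0,-0.0833],[1,0,0,0,-0.1042],[1,0,0,0,-0.125],[1,0,0,0,-0.1417],[1,0,0,0,-0.1542],[1,0,0,0,-0.1625],[1,0,0,0,-0.1667]]]'; cat > b.py <<'E'
from w import *
o,f,M=wcam(); print(o['tcp_pos'],o['ee_rot'],o['width'])
h=cv2.cvtColor(f["pixels"],cv2.COLOR_BGR2HSV); m=((h[...,0]<8)|(h[...,0]>172))&(h[...,1]>150)&(h[...,2]>90); m[170:]=0; m[:,:220]=0; m[:,420:]=0
v,u=np.nonzero(m); print("bead px",u.mean(),v.mean(),len(u))
E
python3 b.py
```

```text
time: 21.22
tcp_pos: [0.4615, 0.0419, 0.1277]
ee_rot: [-3.142, 0.0, 0.0]
ft_force: [0.1, 0.7, -1.6]
width: 0.0144
finger_force: 87.8
time: 22.72
tcp_pos: [0.4615, 0.0419, 0.1276]
ee_rot: [-3.142, 0.0, 0.525]
ft_force: [0.2, -0.8, -1.7]
width: 0.0143
finger_force: 87.9
[0.4615 0.0419 0.1276] [-3.1415  0.0002  0.5246] 0.014324549970445839
bead px 318.05003909304145 91.18217357310398 1279
```

```bash
python3 -m pendant '[[[1,0,0,0,-0.0042],[1,0,0,0,-0.0125],[1,0,0,0,-0.025],[1,0,0,0,-0.0417],[1,0,0,0,-0.0625],[1,0,0,0,-0.0833],[1,0,0,0,-0.1042],[1,0,0,0,-0.125],[1,0,0,0,-0.1417],[1,0,0,0,-0.1542],[1,0,0,0,-0.1625],[1,0,0,0,-0.1667]]]'; python3 -m pendant '[[[1,0,0,0,-0.0042],[1,0,0,0,-0.0125],[1,0,0,0,-0.025],[1,0,0,0,-0.0417],[1,0,0,0,-0.0625],[1,0,0,0,-0.0833],[1,0,0,0,-0.1042],[1,0,0,0,-0.125],[1,0,0,0,-0.1417],[1,0,0,0,-0.1542],[1,0,0,0,-0.1625],[1,0,0,0,-0.1667]]]'; python3 b.py
```

```text
time: 24.28
tcp_pos: [0.4616, 0.0419, 0.1277]
ee_rot: [3.142, -0.0, 1.048]
ft_force: [-0.0, -0.7, -1.6]
width: 0.0147
finger_force: 87.9
time: 25.78
tcp_pos: [0.4616, 0.0419, 0.1277]
ee_rot: [3.141, 0.0, 1.572]
ft_force: [0.6, -0.3, -1.0]
width: 0.0148
finger_force: 87.9
[0.4616 0.0419 0.1277] [3.1415 0.     1.572 ] 0.014805137760954736
bead px 318.94160583941607 89.29764801297648 1233
```

```bash
python3 -m pendant '[[[1,0.001,0.0025,0,0],[1,0.0032,0.0075,0,0],[1,0.0064,0.015,0,0],[1,0.0106,0.025,0,0],[1,0.016,0.0375,0,0],[1,0.0212,0.05,0,0],[1,0.0266,0.0625,0,0],[1,0.032,0.075,0,0],[1,0.036,0.085,0,0],[1,0.0393,0.0925,0,0],[1,0.0414,0.0975,0,0],[1,0.0425,0.1,0,0]]]'; python3 -m pendant '[[[1,0.001,0.0025,0,0],[1,0.0032,0.0075,0,0],[1,0.0064,0.015,0,0],[1,0.0106,0.025,0,0],[1,0.016,0.0375,0,0],[1,0.0212,0.05,0,0],[1,0.0266,0.0625,0,0],[1,0.032,0.075,0,0],[1,0.036,0.085,0,0],[1,0.0393,0.0925,0,0],[1,0.0414,0.0975,0,0],[1,0.0425,0.1,0,0]]]'; python3 -m pendant '[[[1,0,0,0,0],[1,0,0,0,0],[1,0,0,0,0],[1,0,0,0,0]]]'; python3 b.py; python3 - <<'E'
from m import *
f=grab_frame("scene"); cv2.imwrite("pics/end.png",f["pixels"])
P=cloud(f); p=sel(P,f,(.54,.16),.06,.10,.2); print(np.percentile(p,[1,50,99],axis=0))
for q in ("bead_center","pan_bowl","hoop_center"):
    for m in mark_of("scene",q)[:1]: print(q,m,world(f,*m["xy"],z=.135))
E
```

```text
time: 27.32
tcp_pos: [0.5016, 0.059, 0.1277]
ee_rot: [-3.141, 0.0, 1.571]
ft_force: [0.4, -0.0, -1.4]
width: 0.0144
finger_force: 87.9
time: 28.82
tcp_pos: [0.5416, 0.076, 0.1277]
ee_rot: [-3.141, 0.0, 1.571]
ft_force: [-0.6, 0.3, -2.2]
width: 0.0144
finger_force: 87.9
time: 29.32
tcp_pos: [0.5415, 0.076, 0.1277]
ee_rot: [-3.142, 0.0, 1.571]
ft_force: [0.1, -0.3, -1.3]
width: 0.0145
finger_force: 87.9
[0.5415 0.076  0.1277] [-3.1416  0.      1.5711] 0.014482307816440542
bead px 318.9967453213995 89.35150528885272 1229
[[0.5006 0.1246 0.1228]
 [0.5392 0.1772 0.1319]
 [0.5853 0.215  0.1548]]
bead_center {'xy': [383.3, 156.1], 'score': 0.5} [0.5383 0.1675 0.135 ]
pan_bowl {'xy': [383.7, 160.3], 'score': 0.89} [0.5496 0.1592 0.135 ]
hoop_center {'xy': [437.9, 123.2], 'score': 0.93} [0.5388 0.3636 0.135 ]
```

View pics/end.png

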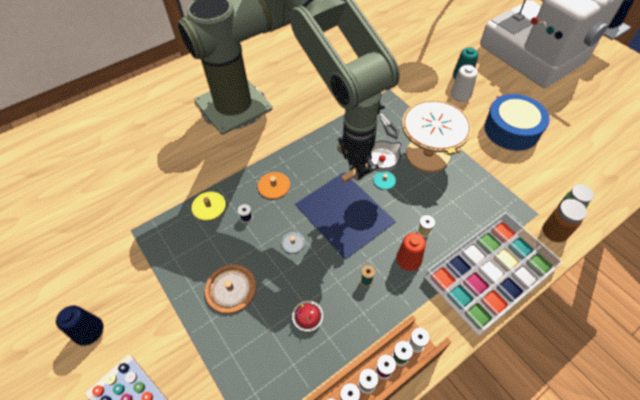

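The pan is held at about (383,158) with its lip towards the hoop at (436,124). The cover sits in the rest at (230,288), and nothing else has moved. Handing in.

```bash
python3 -c "
from rig import *
print(job_done())"
```

```text
the job is handed in; nothing more can be done
None
```

I handed the job in at about 29 s: the cover lies flat in the lid rest, and the gripper holds the pan level with the bead in its middle, its lip pointing at the hoop about 4 cm short of the rim. The result of the judging was not reported back.

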